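# Dial the combination of the square lockbox

### The arm

A 7-joint arm with a two-finger parallel gripper is mounted at the origin on a cart in front of the work surface, level with it; the furniture and walls round the work are solid. World frame = base frame: x ahead of the robot, y to its left, z up, the work surface at z = 0. Lengths are in m, angles in rad, forces in N, time in s.
With the tool pointing down it reaches from about 0.4 to 0.85 m from the base axis. Payload 10.4 kg.
Tool frame: the origin (TCP) lies midway between the tips of the shut fingers; the grasp point (between the pads) lies 19 mm behind it (manip.grasp_offset is the distance from the TCP to the grasp point, in m); z points along the fingers, y is the line along which they close (so a half turn about z gives the same grasp; the last joint's range is limited). The gripper opens to 85 mm and grips with 20 to 120 N. Pads are 22 mm wide; open, the fingers measure 114 mm over their backs; the gripper's body (76 mm by 85 mm) begins 54 mm behind the grasp point. The pads swing forward as they close: fully open they stand 13 mm farther back than shut.
Start: joints at [-1.297, 0.332, -0.065, 1.46, 0.022, 1.35, -0.088], TCP at [0.183, 0.598, 0.231] pointing down, gripper open.
Joint ranges: [-2.6, 2.6], [-0.5, 2.12], [-1.47, 1.34], [0.16, 2.42], [-1.27, 4.41], [0.06, 2.06], [-2.6, 2.6]. Speed limits (rad/s): [2.22, 2.22, 2.79, 2.79, 3.14, 3.14, 3.14].

### API

Orientations are given as a unit quaternion [x, y, z, w].
In Python, from workcell import manip, viewer, ticket gives the robot as it stands (manip), with the cameras (viewer) and the job (ticket).
- The arm moves only by the tool jog_arm, called after "Call:" by a JSON object that holds its "op" and its "data". Schema: {"type":"object","properties":{"deltas":{"type":"array","items":{"type":"object","properties":{"wx":{"type":"number"},"wy":{"type":"number"},"wz":{"type":"number"},"sx":{"type":"number"},"sy":{"type":"number"},"sz":{"type":"number"},"finger_gap":{"type":"number"}},"additionalProperties":false,"required":["finger_gap"]},"minItems":1,"maxItems":20},"clamp_n":{"type":"number"},"only":{"type":"string"},"quiet":{"type":"boolean"},"lines":{"type":"string"}},"required":["deltas"],"additionalProperties":false}. deltas is a list of rows, 1 to 20 of them, each an object with the fields wx, wy, wz (a rotation vector in normalised numbers (1 is 4 rad)), sx, sy, sz (the shift in fractions of the full range, 1 being 0.8 m), finger_gap (the opening from 0.0 (shut) to 1.0 (fully open)); a field left out counts as zero (the opening has to be given); each row is the pose to reach, as a shift and turn from the pose commanded when the call began, along the tool's axes at that moment; what a row does not reach only later rows make up. A row lasts 1/8 s, in which the tool goes at most 0.0625 m and 0.188 rad, less where a joint would pass 70% of its speed; a pose out of reach is approached as far as the arm can. The fingers move at their own pace and stop on an object; clamp_n is the grip in N (left out, the last holds). Time passes only in rows, so rows that do not move let the fingers close. The tool returns the time, the measured TCP pose, the force, the opening and the grip force at its end. only (a regular expression) keeps the lines of the reply that match it, lines (a string "A,B") keeps lines A to B, and quiet returns only ok. Shift and turn numbers lie between -1 and 1, and a call with a number outside is refused. Input that does not fit is refused with a message, and nothing moves.
- manip.get_obs(): the state, without advancing time (a new reading comes with each control period).
- viewer.camera(name): name is "side" or "top"; returns the picture (480x640x3 uint8, blue, green, red); there is no depth.
- viewer.calibration(name): a dict with "fx", "fy", "cx", "cy" (pixels), "world_from_camera" (4x4, takes a point from camera to world coordinates). Camera axes: x right, y up, looking along -z (the intrinsics and any distortion apply to the point x, -y, -z); pixel columns grow to the right and rows downward; lengths in m; the calibration is good to about 2 mm. A picture is of the moment at which its call begins. calibration takes no time and is no camera call.
- ticket.hand_in(): hands the job in; it is judged then, once.
The state is a dict: "clock": time; "joint_pos": joint angles; "joint_velocities": joint speeds; "tau": joint torques, N m; "position": TCP position; "ee_rot": TCP orientation; "ft_force": force on the tool from outside, world axes, zero at the start; "torque": the same for the moment, N m; "grip_width": opening from 0.0 (shut) to 1.0 (fully open); "grasp_force": force on a finger pad.
Only numpy, scipy, OpenCV 4.12 (cv2) and the standard library are available. Lean on these libraries where they do the work, as an engineer would, in place of code of your own. Each camera call takes 0.05 s, during which the arm holds its last target. There are 200 camera calls.

### The job

Unlock the square, taller lockbox by dialing its combination, seen from above: turn its dial clockwise until the pointer is at the second short mark clockwise of the long centre mark, then back counter-clockwise past the centre mark to the second short mark on the other side, then clockwise again past the centre mark to the first short mark clockwise of it, and let go there. Stop for about a second at each of these marks, do not overshoot either second mark, and leave the oblong lockbox's dial as it is set.

Things in the scene. Friction and masses are not known exactly. Their poses are not given: they have to be found in the camera images.
- lockbox_square: grey steel lockbox bolted to the bench, 120 x 120 mm, lid top 80 mm above its underside. Origin: centre of underside; x from front (lock plate) to hinges, z up. Dial mid-lid in a round aluminium scale plate (104 mm) with 7 black marks 20 degrees apart: a long centre mark on the box's +x side, 3 short ones either side. A second box, oblong (110 x 170, 60 high), has a like dial
- dial_square (a joint): angle of the square lockbox's dial in rad: 0 with the pointer at the long centre mark, growing clockwise seen from above; short marks at 0.349, 0.698, 1.047 clockwise and -0.349, -0.698, -1.047 counter-clockwise; end stops at 1.2 and -1.2. Light even friction (0.06 N m); it stays where it is left
- dial_square_grip (a point): grip point on the vertical dial axis, 33 mm above the lid top; turns with the dial. The dial: black disc, 52 mm across, top 10 mm above the lid, with an upright bar across it 44 mm long, 14 mm thick, top 8 mm above this point. x axis: along the bar to the pointer end (white line on half of the bar's top); y: across the bar's 14 mm; z up
- dial_oblong_pointer (a point): pointer end of the bar on the other, oblong lockbox's dial, same dial as the square one's; 22 mm out from its dial axis, 33 mm above its lid top; must stay where it is

How it is judged:
By the outcome, as a careful person would: the job done as asked, in the order asked, and still so for the second after the job is handed in, with the robot touching nothing.
It also fails if it takes over 40 s, if anything falls off the work surface, if the arm or the gripper's body presses on something with over 40 N, if the wrist force passes 120 N, or if a joint passes its speed limit or range.

## Working session

There is one attempt and no reset: what is moved stays moved. The work goes in short steps, Python scripts to look and compute and a tool call to move; the robot and the scene stay as the last step left them, time stands still between calls to the robot, and variables do not carry over. Pictures are saved under pics/ and viewed, at most 10 in all, crops included, and the job is handed in when it is done.

```bash
ls; mkdir -p pics
```

Run:
```python
from workcell import manip, viewer, ticket
import cv2
for n in("top","side"):
    cv2.imwrite(f"pics/{n}0.png",viewer.camera(n)); c=viewer.calibration(n); print(n,c)
o=manip.get_obs(); print(o)
print(manip.grasp_offset)
```

```text
pics
workcell.py
top {'fx': 490.41788620799673, 'fy': 490.41788620799673, 'cx': 322.3728339582813, 'cy': 243.77214630095676, 'world_from_camera': array([[ 0.00314059,  0.98810038, -0.15377834,  0.35487656],
       [-0.99987781,  0.00545776,  0.01464847,  0.09873989],
       [ 0.01531345,  0.15371354,  0.98799678,  0.94773852],
       [ 0.        ,  0.        ,  0.        ,  1.        ]])}
side {'fx': 587.5866007770032, 'fy': 587.5866007770032, 'cx': 306.4448564732461, 'cy': 241.0366949966459, 'world_from_camera': array([[-0.99735507, -0.03866565,  0.06154535,  0.5687264 ],
       [ 0.0721304 , -0.42228616,  0.90358818,  0.8485325 ],
       [-0.00894808,  0.90563755,  0.42395821,  0.44927888],
       [ 0.        ,  0.        ,  0.        ,  1.        ]])}
{'clock': 0.1, 'joint_pos': array([-1.29660857,  0.33278789, -0.06470621,  1.46090012,  0.02154709,
        1.34993109, -0.08844807]), 'joint_velocities': array([ 5.00012258e-04, -1.63504368e-03,  2.76813683e-05, -1.82000820e-03,
       -5.03672933e-04, -1.80525043e-03,  5.67917164e-04]), 'tau': array([ 1.32340156e-03, -6.26733112e+01,  4.90237260e-02, -3.92441297e+01,
        1.62074278e-02,  6.66481486e-03, -3.00262889e-05]), 'position': array([0.18265833, 0.59732887, 0.23058805]), 'ee_rot': array([ 1.47817040e-01,  9.89014498e-01, -6.60455393e-04, -9.35652756e-05]), 'ft_force': array([-0.01360475,  0.57560577, -0.39438234]), 'torque': array([ 0.00280097, -0.01115369,  0.0449906 ]), 'grasp_force': 0.0, 'grip_width': 1.0007419534761117}
0.0187
```

View pics/top0.png

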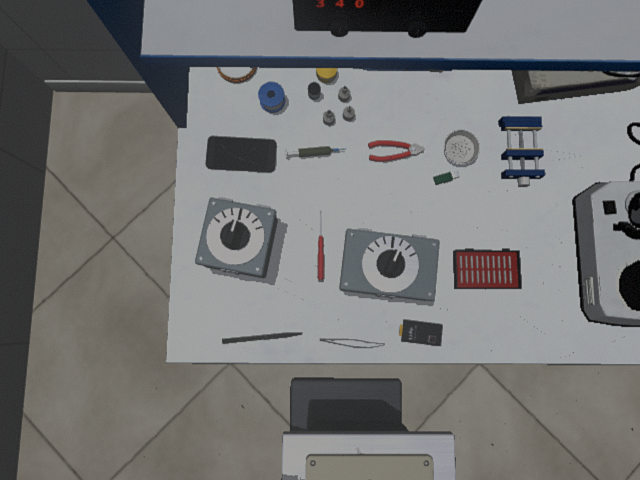

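View pics/side0.png

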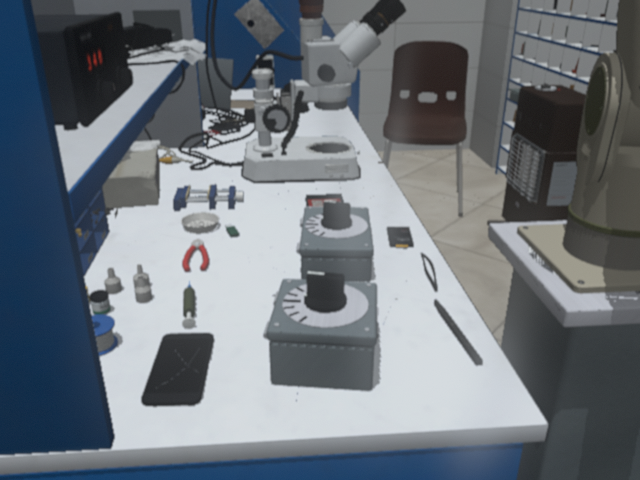

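The top view shows the square box at about (237,237), with its dial pointer up and slightly right near the centre mark. The oblong box is at (392,264). In the side view the square box is nearest, with its knob at about (325,290), and a shelf stands at the left (far x). The arm is clear of both views.

Run:
```python
import cv2,numpy as np
t=cv2.imread("pics/top0.png");s=cv2.imread("pics/side0.png")
a=cv2.resize(t[190:290,187:287],(600,600),interpolation=cv2.INTER_CUBIC)
cv2.imwrite("pics/tc.png",a)
b=cv2.resize(s[255:395,255:395],(600,600),interpolation=cv2.INTER_CUBIC)
cv2.imwrite("pics/sc.png",b)
```

```text
(no output)
```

View pics/tc.png

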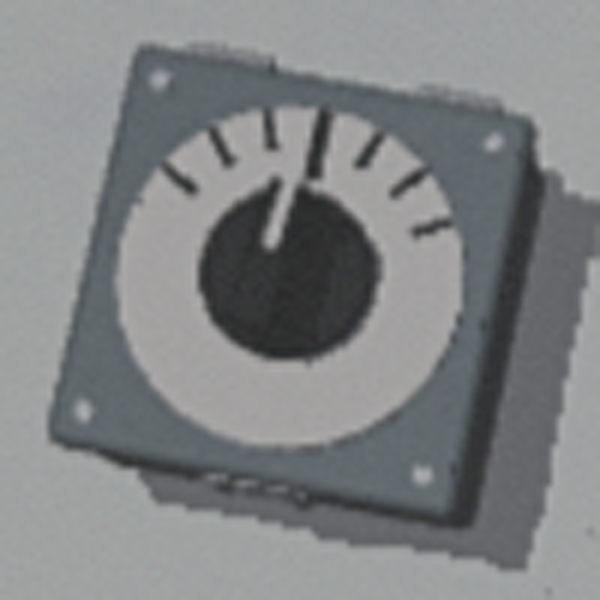

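View pics/sc.png

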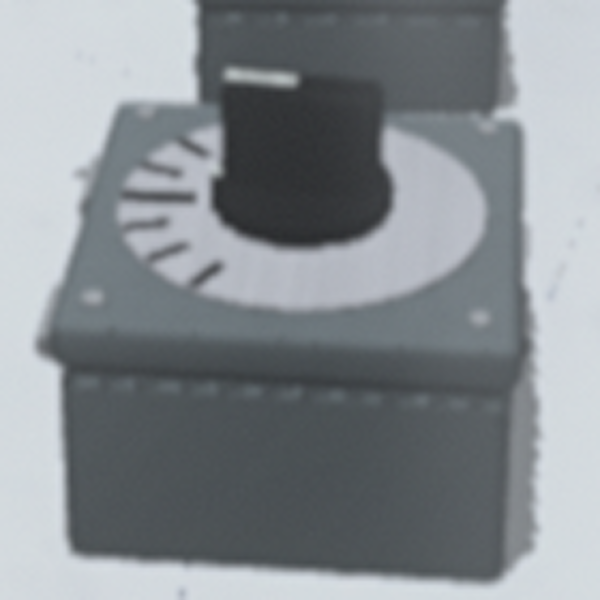

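Top crop: the centre mark is at crop (320,143), the dial line runs from (270,243) to (290,182), and the lid screws are at (159,79), (492,142), (82,410) and (423,474). Side crop: the same screws are at (92,296), (147,110), (480,317) and (487,124), and the line ends at (298,80) and (226,74). Next I triangulate these.

Create h.py:
```python
import cv2,numpy as np
from workcell import manip, viewer, ticket
def ray(n,p):
    c=viewer.calibration(n);M=c["world_from_camera"]
    d=np.array([(p[0]-c["cx"])/c["fx"],-(p[1]-c["cy"])/c["fy"],-1.])
    return M[:3,3],M[:3,:3]@d
def plane(n,p,z):
    o,d=ray(n,p); return o+d*(z-o[2])/d[2]
def tri(pt,ps):
    (o1,d1),(o2,d2)=ray("top",pt),ray("side",ps)
    k=np.linalg.lstsq(np.c_[d1,-d2],o2-o1,rcond=None)[0]
    a,b=o1+k[0]*d1,o2+k[1]*d2
    return (a+b)/2,np.linalg.norm(a-b)
def tc(p): return (np.array(p)+.5)/6-.5+[187,190]
def sc(p): return (np.array(p)+.5)*140/600-.5+255
```

Run:
```python
from h import *
np.set_printoptions(precision=4,suppress=True)
T=[(159,79),(492,142),(82,410),(423,474),(290,182),(270,243)]
S=[(92,296),(147,110),(480,317),(487,124),(226,74),(298,80)]
X=[]
for t,s in zip(T,S):
    x,e=tri(tc(t),sc(s)); X.append(x); print(x,round(e,4))
X=np.array(X); print("ctr lid",X[:4].mean(0))
zl=X[:4,2].mean(); ang=lambda v:np.degrees(np.arctan2(v[1],v[0]))
P=np.array([plane("top",tc(t),zl) for t in T[:4]]); c=P.mean(0); print("top-only ctr",c)
print("box +x yaw",ang(P[0]-P[2]),ang(P[1]-P[3]),ang(P[0]-P[1])-90,ang(P[2]-P[3])-90)
img=cv2.imread("pics/top0.png")
# plate ellipse: bright low-blue-saturation pixels in lid
g=cv2.cvtColor(img,cv2.COLOR_BGR2GRAY)[190:290,187:287]
m=np.zeros_like(g);cv2.circle(m,(48,46),31,255,-1);m&=((g>145)*255).astype(np.uint8)
h=cv2.convexHull(np.vstack(cv2.findContours(m,0,1)[0]));(ec,ax,a)=cv2.fitEllipse(h)
pc=plane("top",np.array(ec)+[187,190],zl);print("ellipse",ec,ax,pc)
for q in [(180,180),(222,147),(271,130),(319,143),(370,150),(409,184),(431,229)]:
    print("mark",ang(plane("top",tc(q),zl)-pc))
a=plane("top",tc(T[4]),X[4:,2].mean());b=plane("top",tc(T[5]),X[4:,2].mean())
print("pointer",a,b,ang(a-b),np.linalg.norm(a-b), ang(X[4]-X[5]))
from scipy.spatial.transform import Rotation as R
o=manip.get_obs();M=R.from_quat(o["ee_rot"]).as_matrix();print(M,o["position"])
```

```text
[0.5646 0.2833 0.0817] 0.0022
[0.5457 0.1829 0.0818] 0.0018
[0.4641 0.302  0.0819] 0.0021
[0.4454 0.2011 0.0822] 0.0018
[0.5252 0.2363 0.1215] 0.0023
[0.5066 0.2416 0.1217] 0.0006
ctr lid [0.505  0.2423 0.0819]
top-only ctr [0.504  0.2425 0.0819]
box +x yaw -10.678985699640178 -10.361979749077193 -10.558595509634102 -10.384376768844973
ellipse (47.82236862182617, 45.68133544921875) (55.753700256347656, 57.55348205566406) [0.5034 0.2424 0.0819]
mark 49.035354906477096
mark 28.53345504059516
mark 8.769279774411803
mark -10.582605155271471
mark -30.669209397955292
mark -50.889030957195715
mark -70.63962012841495
pointer [0.524  0.2365 0.1216] [0.5063 0.2416 0.1216] -16.153328203331135 0.018465450540636946 -15.62069190036828
[[-0.9563  0.2924 -0.0004]
 [ 0.2924  0.9563 -0.0013]
 [-0.     -0.0013 -1.    ]] [0.1827 0.5973 0.2306]
```

The manual's scale: shifts go in shares of 0.8 m and turns go in shares of 4 rad. Converting my numbers, -0.4115 m / 0.8 = -0.5144, 0.05 m / 0.8 = 0.0625, -0.017 rad / 4 = -0.0043.

Call:
{"op": "jog_arm", "data": {"deltas": [{"wz":-0.0043, "sx":-0.0644, "sy":-0.0384, "finger_gap":0.6}, {"wz":-0.0043, "sx":-0.1288, "sy":-0.0768, "finger_gap":0.6}, {"wz":-0.0043, "sx":-0.1931, "sy":-0.1151, "finger_gap":0.6}, {"wz":-0.0043, "sx":-0.2575, "sy":-0.1535, "finger_gap":0.6}, {"wz":-0.0043, "sx":-0.3219, "sy":-0.1919, "finger_gap":0.6}, {"wz":-0.0043, "sx":-0.3863, "sy":-0.2303, "finger_gap":0.6}, {"wz":-0.0043, "sx":-0.4506, "sy":-0.2686, "finger_gap":0.6}, {"wz":-0.0043, "sx":-0.5144, "sy":-0.3068, "sz":0.025, "finger_gap":0.6}, {"wz":-0.0043, "sx":-0.5144, "sy":-0.3068, "sz":0.0625, "finger_gap":0.6}, {"wz":-0.0043, "sx":-0.5144, "sy":-0.3068, "sz":0.0875, "finger_gap":0.6}, {"wz":-0.0043, "sx":-0.5144, "sy":-0.3068, "sz":0.0875, "finger_gap":0.6}, {"wz":-0.0043, "sx":-0.5144, "sy":-0.3068, "sz":0.0875, "finger_gap":0.6}], "clamp_n": 30}}

```text
clock: 1.6
position: [0.5048, 0.243, 0.1621]
ee_rot: [0.139, 0.99, 0.0, 0.0]
ft_force: [0.2, 0.6, 0.8]
grip_width: 0.599
grasp_force: 0.0
```

Run:
```python
from h import *
from scipy.spatial.transform import Rotation as R
o=manip.get_obs();M=R.from_quat(o["ee_rot"]).as_matrix();print(M.round(4),o["position"],o["joint_pos"],o["clock"],o["ft_force"])
cv2.imwrite("pics/top1.png",viewer.camera("top"));s=viewer.camera("side");cv2.imwrite("pics/side1.png",s)
cv2.imwrite("pics/both1.png",np.hstack([cv2.resize(viewer.camera("top"),(400,300)),cv2.resize(s,(400,300))]))
```

```text
[[-9.612e-01  2.759e-01  7.000e-04]
 [ 2.759e-01  9.612e-01  5.000e-04]
 [-5.000e-04  6.000e-04 -1.000e+00]] [0.50476775 0.24295505 0.16212421] [-0.7385371   0.23728141  0.24072131  1.73963094 -0.06096358  1.17112081
  0.81061483] 1.6 [0.16764921 0.58814189 0.75374182]
```

View pics/both1.png

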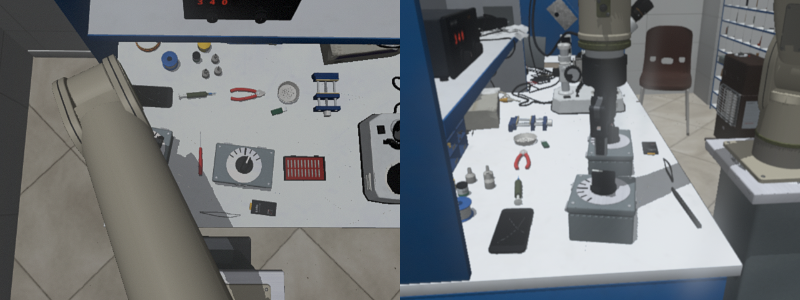

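Side view: the open gripper is straight above the square dial at about (604,130). Now I descend and grip.

In the tool's units: 0.064 m / 0.8 = 0.08, -0.0005 m / 0.8 = -0.0006.

Call:
{"op": "jog_arm", "data": {"deltas": [{"sy":-0.0006, "sz":0.0375, "finger_gap":0.6}, {"sy":-0.0006, "sz":0.0625, "finger_gap":0.6}, {"sy":-0.0006, "sz":0.08, "finger_gap":0.6}, {"sy":-0.0006, "sz":0.08, "finger_gap":0.6}, {"sy":-0.0006, "sz":0.08, "finger_gap":0.0}, {"sy":-0.0006, "sz":0.08, "finger_gap":0.0}, {"sy":-0.0006, "sz":0.08, "finger_gap":0.0}, {"sy":-0.0006, "sz":0.08, "finger_gap":0.0}, {"sy":-0.0006, "sz":0.08, "finger_gap":0.0}, {"sy":-0.0006, "sz":0.08, "finger_gap":0.0}], "clamp_n": 30}}

```text
clock: 3.0
position: [0.5052, 0.2435, 0.0984]
ee_rot: [0.139, 0.99, 0.001, 0.001]
ft_force: [1.8, 4.5, 4.2]
grip_width: 0.154
grasp_force: 34.6
```

Create st.py:
```python
from h import *
from scipy.spatial.transform import Rotation as R
o=manip.get_obs();M=R.from_quat(o["ee_rot"]).as_matrix()
y=np.degrees(np.arctan2(-M[1,0],-M[0,0]))
print("yaw",y,"dial rad",np.radians(-10.5-y),o["position"],o["clock"],o["ft_force"],o["torque"],o["grip_width"],o["grasp_force"],"q7",o["joint_pos"][6])
```

```bash
python3 st.py
```

```text
yaw -15.996653101511717 dial rad 0.09593469446133755 [0.50518121 0.24350313 0.09844295] 3.0 [1.7635347  4.54863343 4.1528228 ] [ 0.93436236 -0.27520916 -0.03778414] 0.1536705550008236 34.599393010139465 q7 0.8259722314748381
```

In the tool's units: 0.001 m / 0.8 = 0.0013, 0.57 rad / 4 = 0.1425.

Call:
{"op": "jog_arm", "data": {"deltas": [{"wz":0.02, "sy":0.0013, "finger_gap":0}, {"wz":0.045, "sy":0.0013, "finger_gap":0}, {"wz":0.07, "sy":0.0013, "finger_gap":0}, {"wz":0.095, "sy":0.0013, "finger_gap":0}, {"wz":0.115, "sy":0.0013, "finger_gap":0}, {"wz":0.13, "sy":0.0013, "finger_gap":0}, {"wz":0.1375, "sy":0.0013, "finger_gap":0}, {"wz":0.1425, "sy":0.0013, "finger_gap":0}, {"wz":0.1425, "sy":0.0013, "finger_gap":0}, {"wz":0.1425, "sy":0.0013, "finger_gap":0}]}}

```text
clock: 4.25
position: [0.5052, 0.2437, 0.0984]
ee_rot: [0.412, 0.911, 0.001, 0.0]
ft_force: [0.8, 2.6, 6.5]
grip_width: 0.158
grasp_force: 35.1
```

```bash
python3 st.py
```

Run:
```python
from h import *
s=viewer.camera("side");cv2.imwrite("pics/side2.png",s)
cv2.imwrite("pics/sc2.png",cv2.resize(s[255:395,255:395],(600,600),interpolation=cv2.INTER_CUBIC))
```

```text
yaw -48.68307892138326 dial rad 0.666420445726983 [0.50522445 0.24374217 0.09843139] 4.25 [0.83122958 2.56439334 6.5055003 ] [ 0.36789779  0.1729746  -0.03652814] 0.15771725459666602 35.05632162094116 q7 0.27944701684254425
```

View pics/sc2.png

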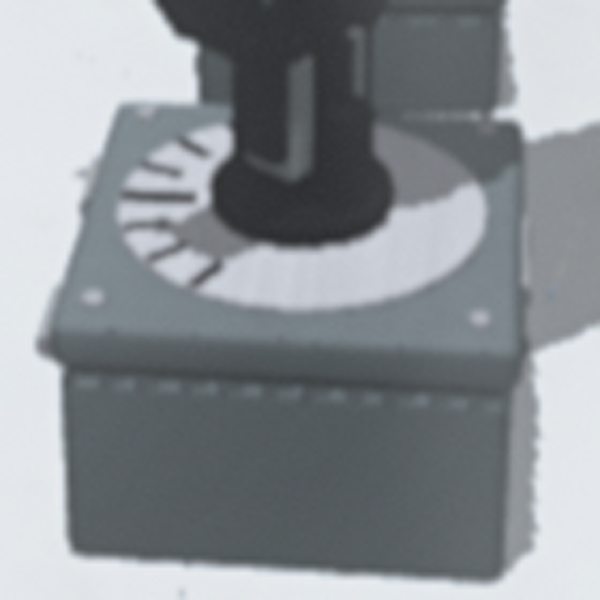

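The finger hides the white line, but the pads sit flush on the bar (opening ≈13.4 mm), so dial angle = tool yaw. I'll finish the turn to the first mark and dwell.

In the tool's units: 0.026 rad / 4 = 0.0065.

Call:
{"op": "jog_arm", "data": {"deltas": [{"wz":0.0038, "finger_gap":0}, {"wz":0.0065, "finger_gap":0}, {"wz":0.0065, "finger_gap":0}, {"wz":0.0065, "finger_gap":0}, {"wz":0.0065, "finger_gap":0}, {"wz":0.0065, "finger_gap":0}, {"wz":0.0065, "finger_gap":0}, {"wz":0.0065, "finger_gap":0}, {"wz":0.0065, "finger_gap":0}, {"wz":0.0065, "finger_gap":0}, {"wz":0.0065, "finger_gap":0}]}}

```text
clock: 5.68
position: [0.5052, 0.2438, 0.0984]
ee_rot: [0.424, 0.906, 0.001, 0.0]
ft_force: [-0.5, 2.6, 7.4]
grip_width: 0.161
grasp_force: 35.0
```

```bash
python3 st.py
```

```text
yaw -50.16853609164894 dial rad 0.692346564245477 [0.50520229 0.24375039 0.0984188 ] 5.675 [-0.49666921  2.6192448   7.41802395] [ 0.36551079  0.11214734 -0.0491151 ] 0.161199870212608 35.04764914512634 q7 0.2546388126126336
```

In the tool's units: -1.36 rad / 4 = -0.34.

Call:
{"op": "jog_arm", "data": {"deltas": [{"wz":-0.0125, "finger_gap":0}, {"wz":-0.0375, "finger_gap":0}, {"wz":-0.0625, "finger_gap":0}, {"wz":-0.0875, "finger_gap":0}, {"wz":-0.1125, "finger_gap":0}, {"wz":-0.1375, "finger_gap":0}, {"wz":-0.1625, "finger_gap":0}, {"wz":-0.1875, "finger_gap":0}, {"wz":-0.2125, "finger_gap":0}, {"wz":-0.2375, "finger_gap":0}, {"wz":-0.2625, "finger_gap":0}, {"wz":-0.2875, "finger_gap":0}, {"wz":-0.31, "finger_gap":0}, {"wz":-0.325, "finger_gap":0}, {"wz":-0.335, "finger_gap":0}, {"wz":-0.34, "finger_gap":0}, {"wz":-0.34, "finger_gap":0}]}}

```text
clock: 7.8
position: [0.5053, 0.2434, 0.0984]
ee_rot: [-0.24, 0.971, 0.0, 0.001]
ft_force: [-0.4, 1.6, 7.0]
grip_width: 0.156
grasp_force: 35.1
```

```bash
python3 st.py
```

```text
yaw 27.75859346034895 dial rad -0.6677384230650598 [0.50533814 0.24335541 0.0984165 ] 7.8 [-0.42988036  1.6276698   7.04636418] [0.08877349 0.0140768  0.04178945] 0.15574519600449888 35.06393551826477 q7 1.5581189416392434
```

In the tool's units: -0.025 rad / 4 = -0.0063.

Call:
{"op": "jog_arm", "data": {"deltas": [{"wz":-0.0038, "finger_gap":0}, {"wz":-0.0063, "finger_gap":0}, {"wz":-0.0063, "finger_gap":0}, {"wz":-0.0063, "finger_gap":0}, {"wz":-0.0063, "finger_gap":0}, {"wz":-0.0063, "finger_gap":0}, {"wz":-0.0063, "finger_gap":0}, {"wz":-0.0063, "finger_gap":0}, {"wz":-0.0063, "finger_gap":0}, {"wz":-0.0063, "finger_gap":0}, {"wz":-0.0063, "finger_gap":0}]}}

```text
clock: 9.18
position: [0.5054, 0.2433, 0.0984]
ee_rot: [-0.252, 0.968, 0.0, 0.001]
ft_force: [0.0, 0.6, 6.7]
grip_width: 0.156
grasp_force: 35.1
```

```bash
python3 st.py
```

Run:
```python
from h import *
s=viewer.camera("side");cv2.imwrite("pics/side3.png",s)
cv2.imwrite("pics/sc3.png",cv2.resize(s[255:395,255:395],(600,600),interpolation=cv2.INTER_CUBIC))
```

```text
yaw 29.170617537467777 dial rad -0.6923828923282177 [0.50538412 0.24330353 0.0984369 ] 9.175 [0.0353846  0.55634806 6.72363119] [ 0.1412717  -0.03939375  0.01861096] 0.15624433912839944 35.05870878696442 q7 1.581825696749358
```

View pics/sc3.png

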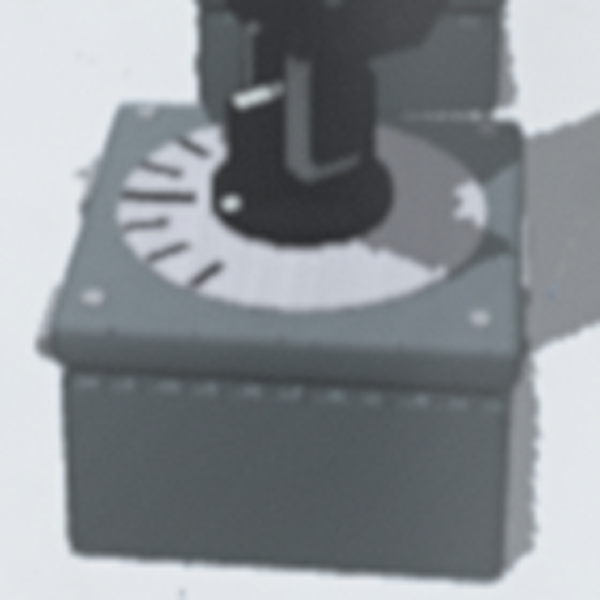

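The line is now visible from (235,102) to (282,90) in the crop. I'll check its yaw.

Run:
```python
from h import *
f=lambda a,b:np.degrees(np.arctan2(*(plane("side",sc(a),.1216)-plane("side",sc(b),.1216))[1::-1]))
print(f((236,103),(282,89)),f((236,100),(282,90)),"initial",f((226,74),(298,80)))
img=cv2.imread("pics/side3.png").astype(int)[270:285,305:325]
g=img.sum(2)/3
tip=plane("side",sc((236,102)),.1216);ax=np.array([.5053,.2430]);d=tip[:2]-ax;print(tip,np.degrees(np.arctan2(d[1],d[0])))
# marks in side view, for comparison: centre mark (195,197)-(122,195), lid plane
c=[plane("side",sc(p),.0819) for p in((195,198),(122,195))];print(np.degrees(np.arctan2(*(c[1]-c[0])[1::-1])))
```

```text
27.381593912704083 19.359555486293992 initial -15.090099705334271
[0.52478659 0.25230878 0.1216    ] 25.533887082624172
-9.534914371025502
```

Run:
```python
from h import *
def line(f,x0,x1,y0,y1):
    g=cv2.cvtColor(cv2.imread(f),cv2.COLOR_BGR2GRAY).astype(float)[y0:y1,x0:x1]
    print(g.round().astype(int))
line("pics/side0.png",305,328,268,278)
line("pics/side3.png",306,324,272,282)
i=plane("side",sc((298,80)),.1216);t0=plane("side",sc((226,74)),.1216)
print("axis",i,"tip0",t0)
for p in((236,103),(236,102),(236,101)):
    d=plane("side",sc(p),.1216)-i;print(np.degrees(np.arctan2(d[1],d[0])),np.linalg.norm(d))
```

```text
[[ 84  85  82  82  82  81  82  83  82  81  81  81  83  83  83  83  83  81
   82  84  83  84  84]
 [ 85  84  85  86  83  80  80  79  80  79  79  81  81  81  81  81  80  81
   82  82  82  83  84]
 [ 83  86  98 111 112 106  98  96  94  89  87  85  84  83  82  82  79  80
   81  80  81  82  83]
 [ 83  92 123 155 163 155 143 138 136 129 121 116 113 113 113 109 104  98
   94  86  78  78  81]
 [ 84  98 134 171 184 180 172 169 170 166 162 158 157 160 163 162 155 145
  133 104  76  71  73]
 [ 81  92 118 142 151 154 152 153 158 162 162 165 168 173 180 185 183 174
  158 117  74  59  61]
 [ 83  82  84  89  93  96  98 101 107 112 118 123 128 138 148 155 156 154
  144 103  66  55  57]
 [ 80  72  64  59  59  59  63  61  61  65  69  74  77  83  90  95  97  99
   95  74  58  56  57]
 [ 79  69  60  56  56  55  57  57  54  57  56  56  55  58  57  58  60  61
   60  57  58  58  59]
 [ 77  68  56  54  57  55  55  55  54  54  55  54  54  56  54  54  54  57
   57  57  55  57  58]]
[[ 90  88  88  86  84  80  86  83  63  54  52  52  52  52  55  69  90  96]
 [ 88  88  88  87  84  79  84  79  63  53  52  54  59  65  67  73  91  98]
 [ 88  87  88  86  81  76  81  79  68  74  81  80  85  95  94  85  94 101]
 [ 88  87  85  84  81  80  90 100 113 130 139 133 121 121 113  94  93 101]
 [ 88  85  85  93 108 119 135 157 176 186 187 172 140 121 105  88  95 100]
 [ 88  83  87 117 159 179 189 198 205 198 185 163 125  96  80  75  93 101]
 [ 86  78  79 122 176 203 199 188 178 156 134 112  84  65  59  71  92 100]
 [ 86  74  67  96 143 167 157 132 112  93  77  64  55  53  54  71  93 100]
 [ 85  75  60  65  89 104  96  75  63  56  54  51  52  53  54  71  93 102]
 [ 84  74  59  52  56  61  58  55  52  53  53  53  53  50  53  69  94 101]]
axis [0.50686211 0.24130949 0.1216    ] tip0 [0.5262985  0.23606875 0.1216    ]
32.75216123057257 0.021364215615509895
31.535205924583092 0.021030247072712206
30.277657491829377 0.020705592522684765
```

The estimates (27–31°) bracket the tool's 29.2°, so the bar follows the tool. Last turn: +1.041 to 0.349, then dwell.

In the tool's units: 1.041 rad / 4 = 0.2603.

Call:
{"op": "jog_arm", "data": {"deltas": [{"wz":0.0125, "finger_gap":0}, {"wz":0.0375, "finger_gap":0}, {"wz":0.0625, "finger_gap":0}, {"wz":0.0875, "finger_gap":0}, {"wz":0.1125, "finger_gap":0}, {"wz":0.1375, "finger_gap":0}, {"wz":0.1625, "finger_gap":0}, {"wz":0.1875, "finger_gap":0}, {"wz":0.2125, "finger_gap":0}, {"wz":0.2325, "finger_gap":0}, {"wz":0.2475, "finger_gap":0}, {"wz":0.2563, "finger_gap":0}, {"wz":0.2603, "finger_gap":0}, {"wz":0.2603, "finger_gap":0}, {"wz":0.2603, "finger_gap":0}, {"wz":0.2603, "finger_gap":0}, {"wz":0.2603, "finger_gap":0}, {"wz":0.2603, "finger_gap":0}, {"wz":0.2603, "finger_gap":0}, {"wz":0.2603, "finger_gap":0}]}}

```text
clock: 11.72
position: [0.5052, 0.2437, 0.0984]
ee_rot: [0.263, 0.965, 0.001, 0.0]
ft_force: [0.4, 1.0, 7.7]
grip_width: 0.157
grasp_force: 35.1
```

```bash
python3 st.py
```

```text
yaw -30.465018153440283 dial rad 0.3484553019979714 [0.5052158  0.24366585 0.0984349 ] 11.725 [0.44806245 1.01774894 7.70455275] [ 0.23691739  0.20058084 -0.03774474] 0.15739790849091545 35.090845227241516 q7 0.5832424139547897
```

In the tool's units: 0.35 m / 0.8 = 0.4375, 0.25 m / 0.8 = 0.3125.

Call:
{"op": "jog_arm", "data": {"deltas": [{"finger_gap":0}, {"finger_gap":0}, {"finger_gap":0.6}, {"finger_gap":0.6}, {"finger_gap":0.6}, {"finger_gap":0.6}, {"sz":-0.025, "finger_gap":0.6}, {"sz":-0.075, "finger_gap":0.6}, {"sz":-0.15, "finger_gap":0.6}, {"sx":0.0625, "sy":0.025, "sz":-0.15, "finger_gap":0.6}, {"sx":0.125, "sy":0.0475, "sz":-0.15, "finger_gap":0.6}, {"sx":0.1875, "sy":0.0713, "sz":-0.15, "finger_gap":0.6}, {"sx":0.25, "sy":0.095, "sz":-0.15, "finger_gap":0.6}, {"sx":0.3125, "sy":0.1188, "sz":-0.15, "finger_gap":0.6}, {"sx":0.375, "sy":0.1425, "sz":-0.15, "finger_gap":0.6}, {"sx":0.4375, "sy":0.1625, "sz":-0.15, "finger_gap":0.6}, {"sx":0.4375, "sy":0.1625, "sz":-0.15, "finger_gap":0.6}, {"sx":0.4375, "sy":0.1625, "sz":-0.15, "finger_gap":0.6}]}}

```text
clock: 13.98
position: [0.2695, 0.5322, 0.2171]
ee_rot: [0.263, 0.965, -0.0, 0.0]
ft_force: [0.4, -0.4, 0.7]
grip_width: 0.601
grasp_force: 0.0
```

Run:
```python
from h import *
s=viewer.camera("top");cv2.imwrite("pics/top4.png",s);S=viewer.camera("side");cv2.imwrite("pics/side4.png",S)
a=cv2.resize(s[190:290,187:287],(400,400),interpolation=cv2.INTER_CUBIC)
b=cv2.resize(S[255:395,255:395],(400,400),interpolation=cv2.INTER_CUBIC)
cv2.imwrite("pics/f4.png",np.hstack([a,b]))
o=cv2.imread("pics/top0.png");print("oblong diff",cv2.absdiff(s[225:305,335:445],o[225:305,335:445]).max())
```

```text
oblong diff 9
```

View pics/f4.png

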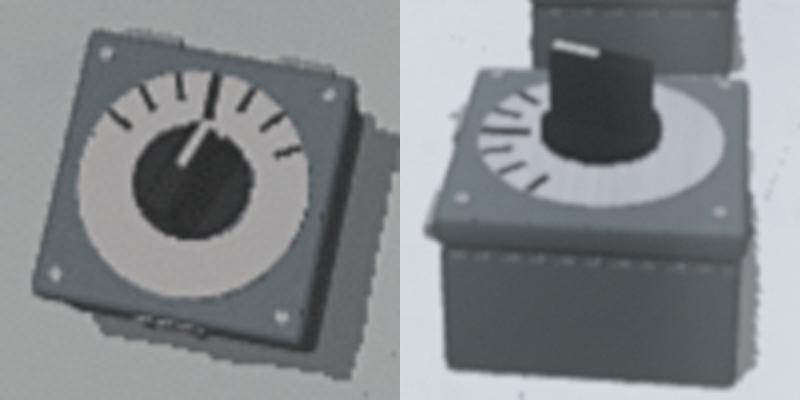

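The line in the top crop runs from (181,164) to (207,123), about 32° right of up. That is yaw ≈ -31°, which matches the first clockwise mark (-30.6°). The oblong dial is unchanged and the arm is clear of everything.

Run:
```python
from h import *
f=lambda p:plane("top",(np.array(p)+.5)/4-.5+[187,190],.1216)
d=f((207,123))-f((181,164));print(np.degrees(np.arctan2(d[1],d[0])))
print(ticket.hand_in())
```

```text
-30.488064224692483
the job is handed in; nothing more can be done
None
```

I dialed the square lockbox to about +0.69, then -0.69, then +0.349 rad, pausing at least a second at each mark. I let go at the first clockwise mark and handed the job in at about 14 s; the camera confirmed the final angle, and the oblong dial hadn't moved.

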